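Slide the heavy battery home into its holder and shut the keeper

ROBOT

A 6-joint arm with a two-finger parallel gripper is mounted at the origin on the work surface. World frame = base frame: x ahead of the robot, y to its left, z up, the work surface at z = 0. Lengths are in mm, angles in rad, forces in N, time in s.
With the tool pointing down it reaches from about 350 to 875 mm from the base axis. Payload 4.2 kg.
Tool frame: the origin (TCP) lies midway between the tips of the shut fingers; the grasp point (between the pads) lies 19 mm behind it; y points along the fingers, x is the direction in which the jaws open and shut, and the axes are right-handed (so a half turn about y gives the same grasp; the last joint's range is limited). The gripper opens to 85 mm and grips with 20 to 120 N. Pads are 22 mm wide; open, the fingers measure 114 mm over their backs; the gripper's body (76 mm by 85 mm) begins 54 mm behind the grasp point. The pads swing forward as they close: fully open they stand 13 mm farther back than shut.
Start: joints at [1.426, 0.385, 0.008, 0, -1.194, -0.259], TCP at [245.539, 574.726, 231.312] pointing down, gripper open.
Joint ranges: [-3.14, 3.14], [-1.21, 2.06], [-1.07, 1.41], [-3.16, 2.05], [-2.99, -0.16], [-3.1, 3.1]. Speed limits (rad/s): [2.79, 2.79, 3.14, 3.14, 3.14, 3.14].

INTERFACE

Orientations are given as a unit quaternion [x, y, z, w].
In Python, from bench import read_state, get_image, job_done gives the robot as it stands.
- The arm moves only by the tool play_rows, never from a script. Its argument "series" is a list of rows, each a list of 7 numbers: the shift along the tool's x, y, z in m, then the turn, a rotation vector about the tool's x, y, z in rad, then the finger opening in m, from 0 to 0.0854. In form: [[x, y, z, wx, wy, wz, claw], ...]. A call has 1 to 10 rows; each row shifts and turns the pose as measured when the row begins, along the tool's axes as they then stand; what a row does not reach is not made up. A row lasts 1/10 s, in which the tool goes at most 50 mm and 8.59 degrees, less where a joint would pass 70% of its speed; a pose out of reach is approached as far as the arm can. A call with a gripper value outside its range is refused whole. The fingers move at their own pace and stop on an object; the grip force is fixed at half the most. Time passes only in rows, so rows that do not move let the fingers close. It gives the time, the measured TCP pose, the force and the opening at its end, in the units of the state.
- read_state(): the state, without advancing time (a new reading comes with each control period).
- get_image(name): name is "scene" or "top" or "wrist"; returns a dict with "color" (384x512x3 uint8, red, green, blue), "intrinsics" (3x3 intrinsics, pixels), "D" ([k1, k2, p1, p2, k3] as OpenCV has them; the pictures are not rectified), "origin" and "orientation" of the camera in the world. Camera axes: x right, y down, z forward; pixel columns grow to the right and rows downward; lengths in mm; the calibration is good to about 2 mm. A picture is of the moment at which its call begins. There is no depth.
- job_done(): hands the job in, once; it reports no verdict.
The state is a dict: "clock": time; "joints": joint angles; "joint_vel": joint speeds; "joint_efforts": joint torques, N m; "position": TCP position; "ee_rot": TCP orientation; "contact_force": force on the tool from outside, world axes, zero at the start; "wrist_torque": the same for the moment, N m; "gripper_width": finger opening in mm.
Only numpy, scipy, OpenCV 4.12 (cv2) and the standard library are available. Lean on these libraries where they do the work, as an engineer would, in place of code of your own. Each camera call takes 0.05 s, during which the arm holds its last target. There are 200 camera calls.

TASK

The heavy black battery stands pulled out in front of its steel holder on the test bench. With the fingertips low on its case, push it along the bench without tipping or lifting it until it sits square and fully home against the holder's back stop, then push the holder's swinging keeper bar shut across the front of it. Do not disturb the other things lying about.

Things in the scene. Friction and masses are not known exactly. Their poses are not given: they have to be found in the camera images.
- battery: heavy black sealed battery (1.8 to 2.3 kg) standing loose on the bench: 65 mm front to back (x), 151 wide (y), 94 tall, 101 over two terminal tabs near the rear top edge. Origin: centre of its underside; +x points from front face (robot side) to rear. Friction on the bench 0.45 to 0.66: 8 to 15 N slide it; pushed on the front above about 45 mm it may tip, lower it slides
- holder: grey steel holder screwed to the bench, open at the front (its -x side, towards the robot), no floor: the battery slides on the bench. Origin on the bench, where the battery's origin lies when fully home; axes as the battery's then. Back stop 40 mm high, its face at x = 33 mm. Side rails 25 mm high, inner faces at y = +-80.5 mm (5 mm clear each side), x = 37 to -32 mm
- holder_mouth (a point): middle of the holder's mouth, on the bench, at x = -57 mm of the holder; here the rails' flared lead-ins (25 mm high) end, at y = +-99 mm, opening from +-80.5 mm at x = -32 mm
- keeper (a joint): keeper angle, rad: 0 = shut across the battery's front, against its stop; grows as it swings out towards the robot and on to the holder's left (pi/2 = along the holder's -x; at most 2.5). Flat steel bar on edge, 6 mm thick, 40 to 62 mm above the bench, 120 mm from pivot to free end; stiff pivot: stays where left, about 1 N moves its end. Shut, it clears a battery that is home by 4.5 mm
- keeper_pivot (a point): pivot axis of the keeper at the bar's mid height, 51 mm above the bench, at x = -40, y = +120 mm of the holder; its post is 71 mm high, 19 mm across the bar's eye, on a low foot plate
- keeper_end (a point): the free end of the keeper bar, at mid height and mid thickness, 120 mm from the pivot; moves with it
- lamp: bystander: ivory lamp holder with a frosted bulb standing in it, 76 mm across the foot, 147 mm tall, topples easily; origin at the centre of its underside
- terminal_strip: bystander: black screw-terminal strip, 20 x 95 x 17 mm, lying; origin at the centre of its underside, y along it
- multimeter: bystander: grey hand multimeter lying on its back, 150 x 74 mm, 43 mm high with its dial; origin at the centre of its underside, x along it
- tape_roll: bystander: roll of black tape lying flat, 68 mm across, 19 mm high; origin at the centre of its underside
- screwdriver: bystander: screwdriver, 190 mm long, lying; x along it towards the blade
- energy_meter: bystander: white plug-in energy meter lying on its back, 58 x 110 x 36 mm; origin at the centre of its underside, y along it
Not all that is in view belongs to the job. Leave any purple look-alike of the battery alone.

How it is judged:
By the outcome, as a careful person would: the job done as asked, in the order asked, and still so for the second after the job is handed in, with the robot touching nothing.
It also fails if it takes over 67 s, if anything falls off the work surface, if the arm or the gripper's body presses on something with over 40 N, if the wrist force passes 120 N, or if a joint passes its speed limit or range.

## Working session

There is one attempt and no reset: what is moved stays moved. The work goes in short steps, Python scripts to look and compute and a tool call to move; the robot and the scene stay as the last step left them, time stands still between calls to the robot, and variables do not carry over. Pictures are saved under pics/ and viewed, about 8 in all and at most 12, crops included, and the job is handed in when it is done.

Besides the shell and the picture viewer there is one more tool, called after "Request:" as name(argument=value, ...) on one line, values as JSON. play_rows: Moves the arm, as the interface text tells. Its arguments: {"type":"object","properties":{"series":{"type":"array","items":{"type":"array","items":{"type":"number"}}}},"required":["series"]}

```bash
mkdir -p pics
cat > h.py <<'E'
import numpy as np, cv2
from scipy.spatial.transform import Rotation as R
from bench import read_state, get_image, job_done
def cam(n,save=None):
    d=get_image(n)
    if save: cv2.imwrite('pics/'+save,d['color'][:,:,::-1])
    return d
def camR(d):
    o=np.array(d['orientation'],float)
    return R.from_quat(o).as_matrix() if o.size==4 else o.reshape(3,3)
def ray(d,uv,z):
    p=cv2.undistortPoints(np.array(uv,float).reshape(-1,1,2),np.array(d['intrinsics'],float),np.array(d['D'],float)).reshape(-1,2)
    v=np.c_[p,np.ones(len(p))]@camR(d).T; o=np.array(d['origin'],float)
    return o+v*((z-o[2])/v[:,2:3])
def proj(d,P):
    M=camR(d).T; t=-M@np.array(d['origin'],float)
    return cv2.projectPoints(np.array(P,float).reshape(-1,1,3),cv2.Rodrigues(M)[0],t,np.array(d['intrinsics'],float),np.array(d['D'],float))[0].reshape(-1,2)
E
python3 - <<'E'
from h import *
a=cam('scene','s0.png');b=cam('top','t0.png')
for d in(a,b): print(d['origin'],d['orientation'],d['intrinsics'][0][0])
print(read_state())
i=np.hstack([a['color'],b['color']])
cv2.imwrite('pics/t0b.png',cv2.resize(b['color'][:,:,::-1],(800,600),interpolation=cv2.INTER_CUBIC))
E
```

```text
[1292.28158171  550.07541737  806.42370176] [ 0.43644517  0.79464494 -0.36383681 -0.21372364] 445.1111806863734
[ 398.31100914   88.9599047  1178.99408707] [ 0.71242183 -0.69926735  0.03901279 -0.04425289] 377.22758046454106
{'clock': 0.1, 'joints': array([ 1.42560105e+00,  3.85512209e-01,  6.79394686e-03, -4.46842983e-04,
       -1.19399055e+00, -2.58594131e-01]), 'joint_vel': array([ 0.00071909,  0.00029452,  0.00200179,  0.00095492,  0.0003711 ,
       -0.00083262]), 'joint_efforts': array([-7.67338515e-04, -3.93324423e+01,  1.88928097e+01,  4.19794947e+00,
       -2.64244278e-03,  6.10447458e-06]), 'position': array([245.34816486, 574.28112912, 230.32186825]), 'ee_rot': array([ 0.39009224, -0.58973231,  0.59054564, -0.38897262]), 'contact_force': array([ 0.54617742, -0.16770596,  0.37365658]), 'wrist_torque': array([ 0.02209041, -0.04030977, -0.00543382]), 'gripper_width': 85.54567480709515}
```

View pics/t0b.png

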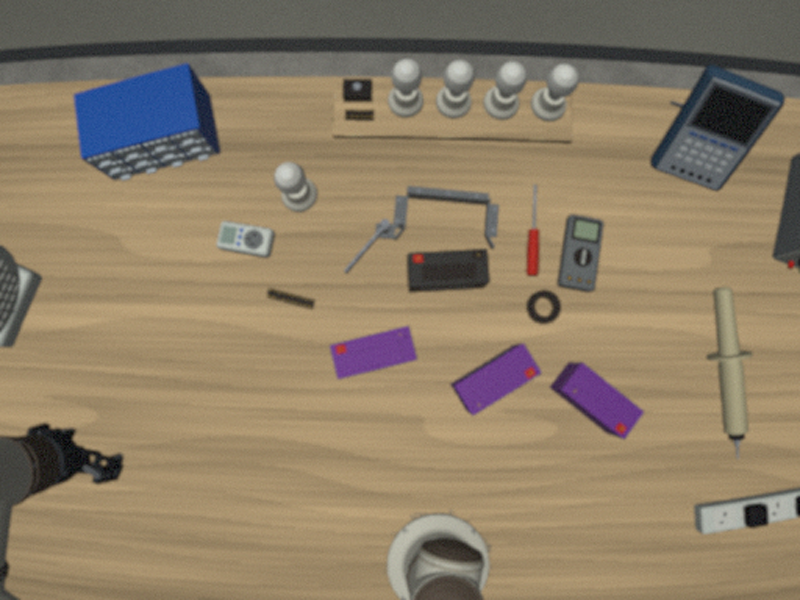

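View pics/s0.png

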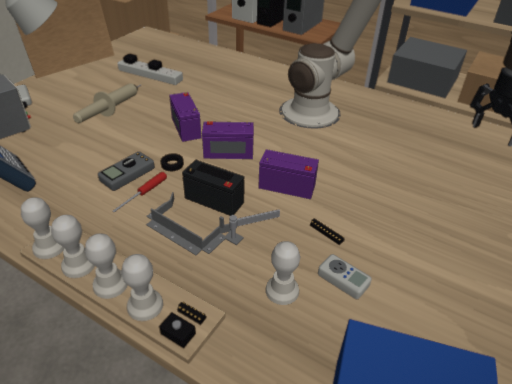

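The top view (enlarged 1.5625x) shows the battery at (448,270) with the holder behind it at (448,210). The keeper is swung out from the pivot at (385,230) to its end at (347,271). Next I'll look at an enlarged crop.

Run:
```python
import cv2
i=cv2.imread('pics/t0.png')[110:200,210:330]
cv2.imwrite('pics/t0c.png',cv2.resize(i,None,fx=6.5,fy=6.5,interpolation=cv2.INTER_CUBIC))
```

```text
(no output)
```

View pics/t0c.png

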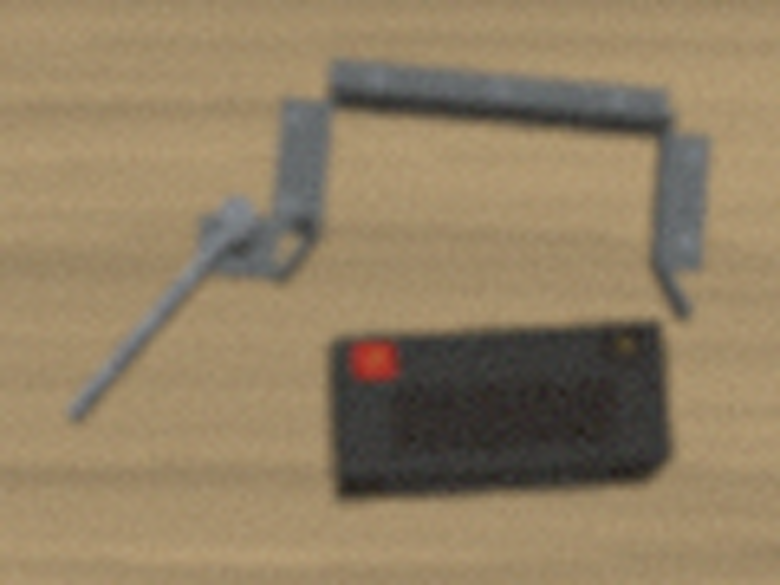

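Run:
```python
from h import *
d=cam('top')
def f(n,uv,z):
    P=ray(d,np.array(uv,float)/6.5+[210-.4,110-.4],z); print(n,z,P[:,:2].round(1).tolist())
    return P
f('bat rear top L R',[(332,340),(658,323)],94)
f('bat front top',[(340,468),(667,457)],94)
f('bat front bottom',[(340,496),(650,481)],0)
f('backstop front edge top',[(332,100),(668,122)],40)
f('backstop front base',[(332,107),(668,130)],0)
f('backstop rear edge',[(332,62),(668,92)],40)
f('Lrail inner',[(329,105),(320,225)],25)
f('Rrail inner',[(662,140),(656,260)],25)
f('Lrail outer',[(282,100),(275,215)],0)
f('Rrail outer',[(710,135),(702,270)],0)
f('lead ends',[(280,277),(687,318)],25)
f('pivot',[(238,210)],71)
f('keeper end',[(76,416)],62)
```

```text
bat rear top L R 94 [[596.2, 70.8], [606.9, -76.0]]
bat front top 94 [[538.4, 66.4], [546.0, -79.9]]
bat front bottom 0 [[536.8, 64.2], [546.9, -86.2]]
backstop front edge top 40 [[722.8, 71.7], [715.3, -89.4]]
backstop front base 0 [[730.6, 71.1], [722.3, -95.6]]
backstop rear edge 40 [[741.6, 72.0], [730.1, -89.5]]
Lrail inner 25 [[724.5, 72.9], [664.9, 76.3]]
Rrail inner 25 [[710.4, -88.8], [650.9, -85.6]]
Lrail outer 0 [[733.7, 95.9], [675.3, 98.3]]
Rrail outer 0 [[720.3, -116.5], [651.9, -112.1]]
lead ends 25 [[639.1, 95.1], [622.9, -100.4]]
pivot 71 [[660.7, 114.8]]
keeper end 62 [[564.5, 187.7]]
```

```bash
cat >> h.py <<'E'
def go(pos,a=None,psi=0,flip=None):
    """tool-frame step to target; a=tilt tips forward, psi=heading"""
    s=read_state(); T=R.from_quat(s['ee_rot']); t=T.inv().apply(np.array(pos,float)-s['position'])/1000
    print('pos',s['position'].round(1),'F',s['contact_force'].round(1),'j',s['joints'].round(2),'w',s['gripper_width'].round(1),'clk',s['clock'].round(2))
    r=None
    if a is not None:
        y=np.array([np.sin(a)*np.cos(psi),np.sin(a)*np.sin(psi),-np.cos(a)]); x0=np.array([-np.sin(psi),np.cos(psi),0])
        c=[]
        for sg in(1,-1):
            x=sg*x0; c.append((T.inv()*R.from_matrix(np.c_[x,y,np.cross(x,y)])).as_rotvec())
        c.sort(key=np.linalg.norm); r=c[0] if not flip else c[1]
    print('axes x',T.as_matrix()[:,0].round(3),'y',T.as_matrix()[:,1].round(3),'z',T.as_matrix()[:,2].round(3))
    print('shift m',t.round(4),'rows>=',np.linalg.norm(t)/.05,'| rot',None if r is None else r.round(4), None if r is None else np.linalg.norm(r)/.15)
E
python3 - <<'E'
from h import *
d=cam('top');h=cv2.cvtColor(d['color'],cv2.COLOR_RGB2HSV)
m=cv2.inRange(h,(125,90,40),(155,255,255))
for c in cv2.findContours(m,0,2)[0]:
    if cv2.contourArea(c)>100:
        print(ray(d,cv2.approxPolyDP(c,3,True).reshape(-1,2),94)[:,:2].round(0).tolist())
go((510,-12,230),0.61,0.0)
E
```

```text
[[388.0, -225.0], [354.0, -202.0], [262.0, -335.0], [308.0, -368.0], [395.0, -258.0]]
[[428.0, -143.0], [355.0, -17.0], [304.0, -52.0], [365.0, -152.0], [379.0, -143.0], [391.0, -155.0], [379.0, -172.0]]
[[456.0, 68.0], [428.0, 185.0], [411.0, 179.0], [405.0, 190.0], [422.0, 208.0], [368.0, 195.0], [402.0, 55.0]]Traceback (most recent call last):
  File "<stdin>", line 7, in <module>
  File "h.py", line 21, in go
    print('pos',s['position'].round(1),'F',s['contact_force'].round(1),'j',s['joints'].round(2),'w',s['gripper_width'].round(1),'clk',s['clock'].round(2))
                                                                                                    ^^^^^^^^^^^^^^^^^^^^^^^^
AttributeError: 'float' object has no attribute 'round'
```

```bash
sed -i "s/s\['gripper_width'\].round(1)/s['gripper_width']/;s/s\['clock'\].round(2)/s['clock']/" h.py
python3 - <<'E'
from h import *
go((510,-12,250),0.61,0.0)
E
```

```text
pos [245.4 574.4 230.7] F [ 0.6  0.6 -0.3] j [ 1.43  0.39  0.01 -0.   -1.19 -0.26] w 85.44826434831697 clk 0.2
axes x [-0.393 -0.92   0.001] y [-0.    -0.001 -1.   ] z [ 0.92  -0.393  0.   ]
shift m [ 0.4353 -0.0187  0.4738] rows>= 12.872837947328728 | rot [ 0.6018 -0.3908  0.1244] 4.85493227748118
```

Request:
play_rows(series=[[0.0272,-0.002,0.0296,0,0,0,0.085],[0.0272,-0.002,0.0296,0,0,0,0.085],[0.0272,-0.002,0.0296,0,0,0,0.085],[0.0272,-0.002,0.0296,0,0,0,0.085],[0.0272,-0.002,0.0296,0,0,0,0.085],[0.0272,-0.002,0.0296,0,0,0,0.085],[0.0272,-0.002,0.0296,0,0,0,0.085],[0.0272,-0.002,0.0296,0,0,0,0.085],[0.0272,-0.002,0.0296,0,0,0,0.085],[0.0272,-0.002,0.0296,0,0,0,0.085]])

```text
clock: 1.2
position: [413.8, 197.8, 249.2]
ee_rot: [0.394, -0.587, 0.589, -0.391]
contact_force: [0.0, 0.6, 0.7]
gripper_width: 84.9
```

Run:
```python
from h import *
go((510,-12,250),0.61,0.0)
```

```text
pos [413.8 197.8 249.2] F [0.  0.6 0.7] j [ 0.8   0.08 -0.35  0.   -1.14  0.37] w 84.85260848634475 clk 1.2
axes x [-0.385 -0.923  0.005] y [-0.001 -0.004 -1.   ] z [ 0.923 -0.385  0.   ]
shift m [ 0.1567 -0.      0.1695] rows>= 4.616426401944231 | rot [ 0.6024 -0.3809  0.1248] 4.823920474689655
```

Request:
play_rows(series=[[0.0313,0,0.0339,0,0,0,0.085],[0.0313,0,0.0339,0,0,0,0.085],[0.0313,0,0.0339,0,0,0,0.085],[0.0313,0,0.0339,0,0,0,0.085],[0.0313,0,0.0339,0,0,0,0.085],[0,0,0,0.12,-0.076,0.025,0.085],[0,0,0,0.12,-0.076,0.025,0.085],[0,0,0,0.12,-0.076,0.025,0.085],[0,0,0,0.12,-0.076,0.025,0.085],[0,0,0,0.12,-0.076,0.025,0.085]])

```text
clock: 2.2
position: [523.3, -35.6, 253.1]
ee_rot: [0.327, -0.343, 0.639, -0.606]
contact_force: [1.4, -2.9, 1.5]
gripper_width: 85.1
```

Run:
```python
from h import *
go((512,-6,130),0.61,-0.058)
```

```text
pos [523.3 -35.6 253.1] F [ 1.4 -2.9  1.5] j [ 0.29 -0.06 -0.83  0.65 -0.31  0.66] w 85.13804080951171 clk 2.2
axes x [-0.051 -0.999  0.002] y [ 0.55  -0.03  -0.835] z [ 0.834 -0.041  0.551]
shift m [-0.0293  0.0957 -0.0784] rows>= 2.54292044177555 | rot [ 0.0267  0.0074 -0.0021] 0.18490140925019125
```

Request:
play_rows(series=[[-0.0049,0.016,-0.0131,0.0045,0.0012,0,0.085],[-0.0049,0.016,-0.0131,0.0045,0.0012,0,0.085],[-0.0049,0.016,-0.0131,0.0045,0.0012,0,0.085],[-0.0049,0.016,-0.0131,0.0045,0.0012,0,0.085],[-0.0049,0.016,-0.0131,0.0045,0.0012,0,0.085],[-0.0049,0.016,-0.0131,0.0045,0.0012,0,0.085]])

```text
clock: 2.8
position: [501.1, -4.7, 190.7]
ee_rot: [0.346, -0.362, 0.634, -0.59]
contact_force: [0.7, 0.4, 0.6]
gripper_width: 85.2
```

Run:
```python
from h import *
go((512,-6,60),0.61,-0.058)
```

```text
pos [501.1  -4.7 190.7] F [0.7 0.4 0.6] j [ 0.21 -0.01 -1.01  1.15 -0.16  0.19] w 85.1615540978529 clk 2.8
axes x [-0.065 -0.998  0.013] y [ 0.497 -0.043 -0.867] z [ 0.865 -0.05   0.498]
shift m [-0.0011  0.1188 -0.0557] rows>= 2.6234495144951113 | rot [0.0881 0.001  0.0145] 0.5955218387367098
```

Run:
```python
from h import *
go((508,-6,130),0.25,-0.058)
```

```text
pos [501.1  -4.7 190.7] F [0.7 0.4 0.6] j [ 0.21 -0.01 -1.01  1.15 -0.16  0.19] w 85.1615540978529 clk 2.8
axes x [-0.065 -0.998  0.013] y [ 0.497 -0.043 -0.867] z [ 0.865 -0.05   0.498]
shift m [ 0.0001  0.0561 -0.0242] rows>= 1.2223364947336395 | rot [-0.2719 -0.0016  0.0145] 1.8149932287069774
```

Request:
play_rows(series=[[0,0,0,-0.09,0,0.005,0.055],[0,0,0,-0.09,0,0.005,0.055],[0,0,0,-0.09,0,0.005,0.055],[0,0,0,0,0,0,0.055]])

```text
clock: 3.2
position: [515.7, -25.3, 202.4]
ee_rot: [0.381, -0.393, 0.624, -0.557]
contact_force: [0.8, 0.6, 0.8]
gripper_width: 55.0
```

Run:
```python
from h import *
go((508,-6,130),0.25,-0.058)
```

```text
pos [515.7 -25.3 202.4] F [0.8 0.6 0.8] j [ 0.35  0.04 -0.75  0.48 -0.46  0.74] w 55.048331371410384 clk 3.2
axes x [-0.088 -0.995  0.038] y [ 0.396 -0.07  -0.916] z [ 0.914 -0.065  0.4  ]
shift m [-0.0213  0.0619 -0.0373] rows>= 1.5061941779118455 | rot [-0.1611 -0.016   0.0457] 1.1214628013882957
```

Request:
play_rows(series=[[0,0,0,-0.08,-0.008,0.023,0.055],[0,0,0,-0.08,-0.008,0.023,0.055],[-0.007,0.02,-0.0125,0,0,0,0.055],[-0.007,0.02,-0.0125,0,0,0,0.055],[-0.007,0.02,-0.0125,0,0,0,0.055],[0,0,0,0,0,0,0.055]])

```text
clock: 3.8
position: [492.3, -9.6, 131.8]
ee_rot: [0.425, -0.442, 0.578, -0.539]
contact_force: [-0.3, -0.7, -0.7]
gripper_width: 54.7
```

Run:
```python
from h import *
go((510,-6,80),0.25,-0.058)
```

```text
pos [492.3  -9.6 131.8] F [-0.3 -0.7 -0.7] j [ 0.38  0.16 -0.72  0.25 -0.48  0.93] w 54.66948632407954 clk 3.8
axes x [-0.057 -0.998  0.015] y [ 0.247 -0.029 -0.969] z [ 0.967 -0.051  0.248]
shift m [-0.0054  0.0545  0.0041] rows>= 1.0979087807658532 | rot [-0.0011  0.0047  0.0144] 0.10109829439380887
```

Request:
play_rows(series=[[-0.001,0.018,0.001,0,0,0.003,0.055],[-0.001,0.018,0.001,0,0,0.003,0.055],[-0.001,0.018,0.001,0,0,0.003,0.055],[-0.001,0.018,0.001,0,0,0.003,0.055],[-0.001,0.018,0.001,0,0,0.003,0.055],[0,0,0,0,0,0,0.055]])

```text
clock: 4.4
position: [525.7, -8.0, 49.9]
ee_rot: [0.42, -0.438, 0.575, -0.548]
contact_force: [-0.8, -1.6, -0.4]
gripper_width: 54.9
```

Run:
```python
from h import *
go((512,-6,20),0.25,-0.058)
```

```text
pos [525.7  -8.   49.9] F [-0.8 -1.6 -0.4] j [ 0.3   0.34 -0.84  0.58 -0.17  0.67] w 54.91575604794901 clk 4.4
axes x [-0.045 -0.999  0.003] y [ 0.262 -0.015 -0.965] z [ 0.964 -0.043  0.263]
shift m [-0.0015  0.0252 -0.0212] rows>= 0.6588778815306209 | rot [-0.0156  0.0131 -0.0001] 0.1359259286117017
```

Request:
play_rows(series=[[0,0,-0.01,-0.07,0,0,0.055],[0,0,-0.005,-0.07,0,0,0.055],[0,0,0,0,0,0,0.055]])

```text
clock: 4.7
position: [516.9, -12.9, 51.6]
ee_rot: [0.452, -0.467, 0.553, -0.521]
contact_force: [0.8, -0.5, -0.1]
gripper_width: 54.9
```

Run:
```python
from h import *
go((512,-6,23),0.12,-0.058)
```

```text
pos [516.9 -12.9  51.6] F [ 0.8 -0.5 -0.1] j [ 0.33  0.36 -0.65  0.16 -0.42  1.05] w 54.910874102571704 clk 4.7
axes x [-0.048 -0.999  0.012] y [ 0.154 -0.019 -0.988] z [ 0.987 -0.045  0.154]
shift m [-0.007   0.0274 -0.0096] rows>= 0.5964059923344642 | rot [-0.0352  0.0118  0.0103] 0.2567930799977926
```

Request:
play_rows(series=[[-0.0035,0.009,-0.003,-0.012,0.006,0.005,0.055],[-0.0035,0.009,-0.003,-0.012,0.006,0.005,0.055],[0,0.009,-0.003,-0.012,0,0,0.055],[0,0,0,0,0,0,0.055]])

```text
clock: 5.1
position: [511.5, -6.2, 23.2]
ee_rot: [0.455, -0.482, 0.545, -0.514]
contact_force: [-0.2, -0.1, -0.5]
gripper_width: 54.8
```

Run:
```python
from h import *
go((532,-6,22),0.12,-0.058)
d=cam('scene','s1.png')
i=d['color'][110:270,130:330,::-1]
cv2.imwrite('pics/s1c.png',cv2.resize(i,None,fx=3.7,fy=3.7,interpolation=cv2.INTER_CUBIC))
```

```text
pos [511.5  -6.2  23.2] F [-0.2 -0.1 -0.5] j [ 0.33  0.41 -0.65  0.12 -0.4   1.07] w 54.78352519697325 clk 5.1
axes x [-0.058 -0.998  0.001] y [ 0.121 -0.008 -0.993] z [ 0.991 -0.057  0.121]
shift m [-0.0014  0.0037  0.0202] rows>= 0.41080299887417465 | rot [-0.0014  0.0004  0.0007] 0.011039548813973109
```

View pics/s1c.png

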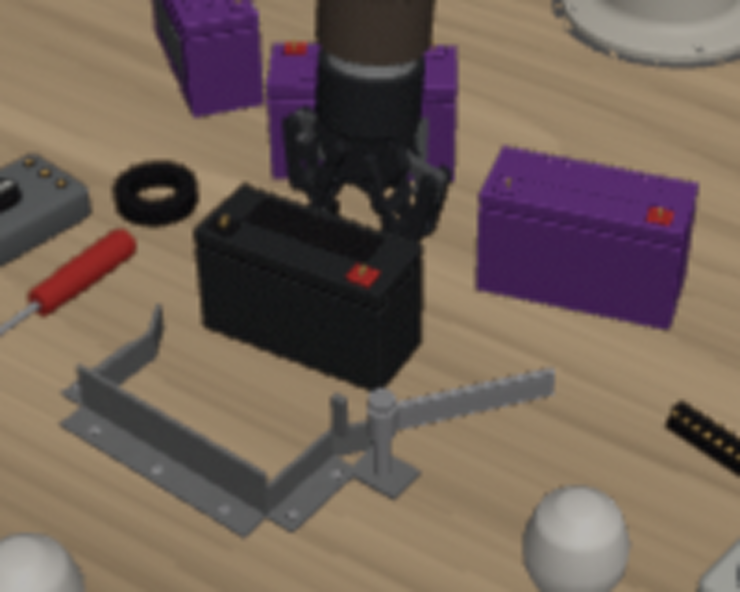

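The closed-up gripper stands clear in front of the battery, with the fingers low and the body above the case. The keeper points out to the left, out of the way. I'll push now.

Request:
play_rows(series=[[-0.0002,0.0006,0.005,0,0,0,0.055],[-0.0002,0.0006,0.005,0,0,0,0.055],[-0.0002,0.0006,0.005,0,0,0,0.055],[-0.0002,0.0006,0.005,0,0,0,0.055],[-0.0002,0.0006,0.005,0,0,0,0.055],[-0.0002,0.0006,0.005,0,0,0,0.055],[-0.0002,0.0006,0.005,0,0,0,0.055],[-0.0002,0.0006,0.005,0,0,0,0.055]])

```text
clock: 5.95
position: [526.5, -15.5, 15.4]
ee_rot: [0.475, -0.492, 0.535, -0.496]
contact_force: [-10.6, -0.0, 4.3]
gripper_width: 55.5
```

Run:
```python
from h import *
go((570,-6.5,22),0.12,-0.058)
d=cam('top','t1.png')
i=d['color'][110:200,210:330,::-1]
cv2.imwrite('pics/t1c.png',cv2.resize(i,None,fx=6.5,fy=6.5,interpolation=cv2.INTER_CUBIC))
```

```text
pos [526.5 -15.5  15.4] F [-10.6  -0.    4.3] j [ 0.3   0.46 -0.57  0.09 -0.49  1.13] w 55.4931487571528 clk 5.95
axes x [-0.057 -0.998  0.021] y [ 0.063 -0.025 -0.998] z [ 0.996 -0.056  0.065]
shift m [-0.0113 -0.004   0.0433] rows>= 0.8988320361224756 | rot [0.0552 0.0028 0.0213] 0.3950777460271668
```

View pics/t1c.png

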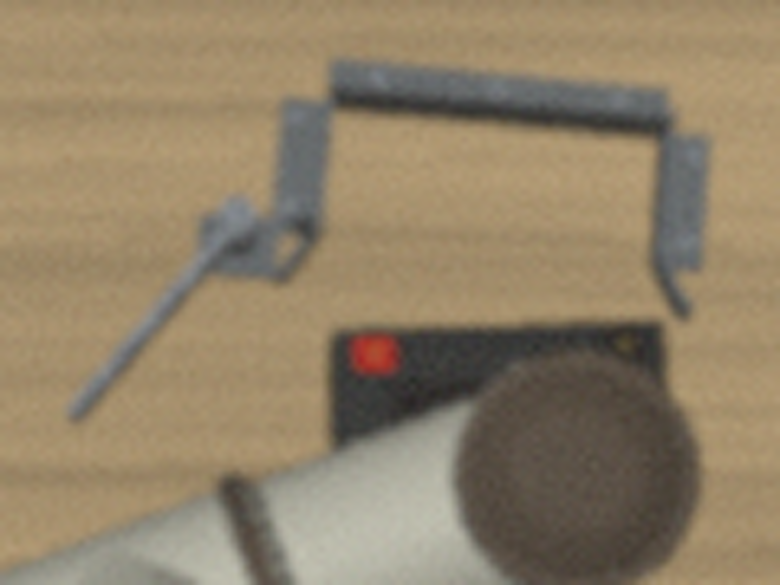

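Request:
play_rows(series=[[0,0,-0.006,0,0,0,0.055],[-0.004,-0.004,-0.004,0.06,0,0.01,0.055],[-0.004,-0.004,-0.002,0.06,0,0.01,0.055],[0,0,0,0,0,0,0.055]])

```text
clock: 6.4
position: [515.4, -6.3, 22.3]
ee_rot: [0.437, -0.463, 0.56, -0.53]
contact_force: [-0.6, -0.5, -0.6]
gripper_width: 55.2
```

Run:
```python
from h import *
go((525,-6,25),0.2,-0.058)
```

```text
pos [515.4  -6.3  22.3] F [-0.6 -0.5 -0.6] j [ 0.33  0.4  -0.75  0.28 -0.26  0.91] w 55.21120518401329 clk 6.4
axes x [-0.056 -0.998 -0.001] y [ 0.188 -0.01  -0.982] z [ 0.981 -0.055  0.189]
shift m [-0.0009 -0.0009  0.0099] rows>= 0.19876630760551825 | rot [ 0.0103  0.002  -0.001 ] 0.07032848462360809
```

Request:
play_rows(series=[[-0.0003,0.001,0.006,0,0,0,0.055],[-0.001,0,0.006,0.005,0,0,0.055],[-0.001,0,0.006,0.007,0,0,0.055],[-0.001,0,0.006,0.007,0,0,0.055]])

```text
clock: 6.8
position: [534.4, -6.8, 24.0]
ee_rot: [0.439, -0.46, 0.563, -0.528]
contact_force: [-17.6, 6.0, 10.5]
gripper_width: 55.2
```

Run:
```python
from h import *
go((540,-6,25),0.2,-0.058)
```

```text
pos [534.4  -6.8  24. ] F [-17.6   6.   10.5] j [ 0.32  0.42 -0.7   0.28 -0.28  0.92] w 55.17443293574609 clk 6.8
axes x [-0.057 -0.998  0.008] y [ 0.19  -0.019 -0.982] z [ 0.98  -0.054  0.191]
shift m [-0.0011  0.      0.0056] rows>= 0.11438839974763133 | rot [0.0082 0.0028 0.008 ] 0.07899140702121651
```

Request:
play_rows(series=[[-0.001,0,0.006,0.006,0,0.003,0.055],[-0.001,0,0.006,0.006,0,0.002,0.055],[-0.001,0,0.006,0.006,0,0.002,0.055],[-0.001,0,0.006,0.006,0,0.002,0.055]])

```text
clock: 7.2
position: [537.4, -10.7, 21.2]
ee_rot: [0.449, -0.463, 0.56, -0.52]
contact_force: [-16.0, 6.3, 7.6]
gripper_width: 54.5
```

Run:
```python
from h import *
go((560,-6.3,25),0.2,-0.058)
d=cam('scene','s2.png')
i=d['color'][130:270,130:330,::-1]
cv2.imwrite('pics/s2c.png',cv2.resize(i,None,fx=4,fy=4,interpolation=cv2.INTER_CUBIC))
```

```text
pos [537.4 -10.7  21.2] F [-16.    6.3   7.6] j [ 0.32  0.43 -0.67  0.26 -0.33  0.96] w 54.530709133807484 clk 7.2
axes x [-0.057 -0.998  0.022] y [ 0.167 -0.031 -0.986] z [ 0.984 -0.053  0.168]
shift m [-0.0056 -0.0001  0.0226] rows>= 0.4658491530547394 | rot [0.0312 0.0049 0.0212] 0.25369116997532487
```

View pics/s2c.png

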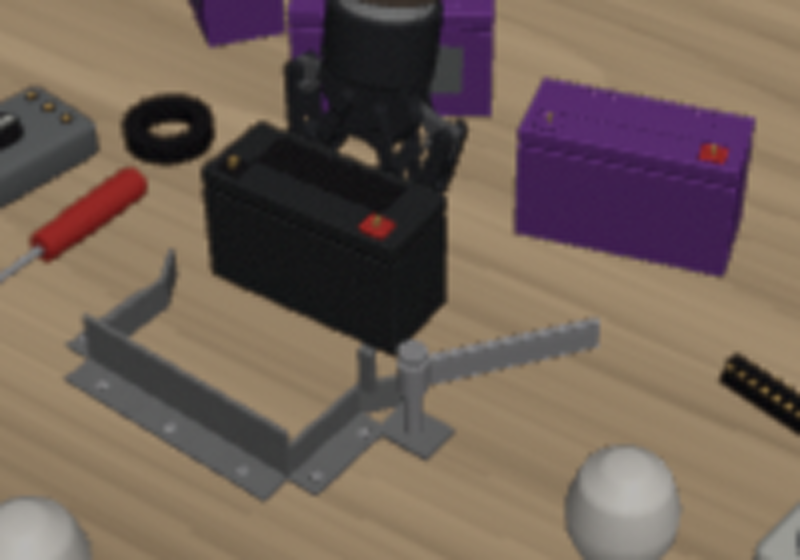

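The battery is upright and moving, with its rear left corner nearing the left lead-in. The arm gives under load, so I'll use larger steps.

Request:
play_rows(series=[[-0.0025,-0.0005,0.009,0.012,0,0.007,0.055],[-0.0025,-0.0005,0.009,0.012,0,0.007,0.055],[-0.0025,-0.0005,0.009,0.012,0,0.007,0.055],[-0.0025,-0.0005,0.009,0.012,0,0.007,0.055]])

```text
clock: 7.65
position: [547.4, -10.7, 21.0]
ee_rot: [0.451, -0.467, 0.557, -0.518]
contact_force: [-20.0, 4.3, 15.2]
gripper_width: 54.9
```

Run:
```python
from h import *
go((570,-6.3,25),0.2,-0.058)
```

```text
pos [547.4 -10.7  21. ] F [-20.    4.3  15.2] j [ 0.31  0.45 -0.62  0.21 -0.36  1.01] w 54.865515796524186 clk 7.65
axes x [-0.057 -0.998  0.019] y [ 0.157 -0.027 -0.987] z [ 0.986 -0.053  0.158]
shift m [-0.0056 -0.0005  0.0227] rows>= 0.4671891813200209 | rot [0.041  0.0043 0.0181] 0.300286446915585
```

Request:
play_rows(series=[[-0.003,-0.0012,0.009,0.014,0,0.007,0.055],[-0.003,-0.0012,0.009,0.014,0,0.007,0.055],[-0.003,-0.0012,0.009,0.014,0,0.007,0.055],[-0.003,-0.0012,0.009,0.014,0,0.007,0.055],[-0.003,-0.0012,0.009,0.014,0,0.007,0.055]])

```text
clock: 8.15
position: [552.5, -10.9, 21.2]
ee_rot: [0.452, -0.475, 0.555, -0.511]
contact_force: [-19.2, 3.0, 11.2]
gripper_width: 54.6
```

```bash
cat > bt.py <<'E'
from h import *
import sys
def red(d,z=95,terms=True):
    h=cv2.cvtColor(d['color'],cv2.COLOR_RGB2HSV)
    m=cv2.inRange(h,(0,140,90),(8,255,255))|cv2.inRange(h,(172,140,90),(180,255,255))
    n,l,s,c=cv2.connectedComponentsWithStats(m)
    return [(c[i].round(1).tolist(),ray(d,c[i],z)[0,:2].round(1).tolist(),int(s[i,4])) for i in range(1,n) if s[i,4]>8]
go((600,-6.3,25),0.2,-0.058)
d=cam('top','tn.png'); print(red(d))
h=d['color'][110:200,210:330,::-1]; cv2.imwrite('pics/'+sys.argv[1],cv2.resize(h,None,fx=6.5,fy=6.5,interpolation=cv2.INTER_CUBIC))
E
python3 bt.py t2c.png
```

```text
pos [552.5 -10.9  21.2] F [-19.2   3.   11.2] j [ 0.31  0.46 -0.58  0.17 -0.41  1.05] w 54.597011597924826 clk 8.15
axes x [-0.069 -0.998  0.016] y [ 0.138 -0.026 -0.99 ] z [ 0.988 -0.066  0.14 ]
shift m [-0.0078  0.0027  0.0472] rows>= 0.9575206552314145 | rot [ 0.0598 -0.0076  0.0179] 0.4191274141337445
[([340.7, 161.2], [602.9, -164.1], 196), ([270.0, 155.2], [616.5, 43.9], 37), ([505.7, 168.8], [592.8, -691.1], 16), ([338.9, 238.1], [378.9, -157.3], 21), ([397.0, 273.7], [277.7, -328.3], 18)]
```

View pics/t2c.png

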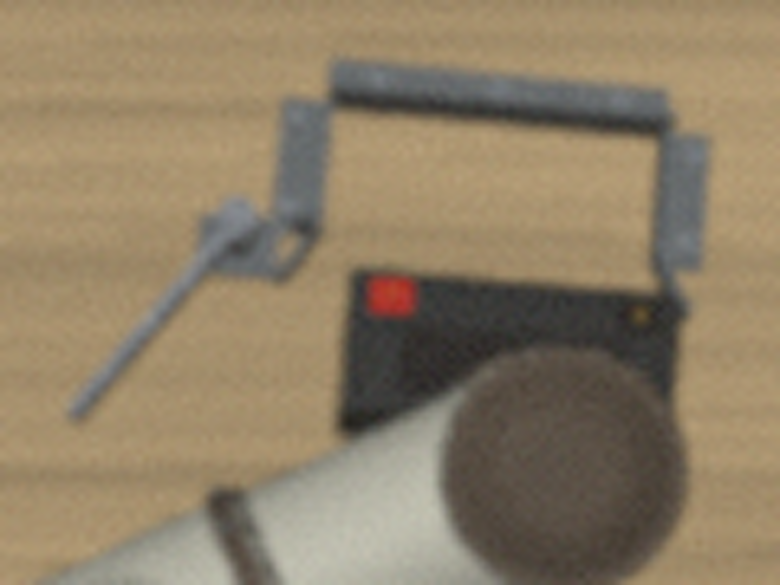

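Run:
```python
from h import *
d=cam('top')
P=ray(d,np.array([(353,269),(679,289),(345,428)],float)/6.5+[209.6,109.6],94)[:,:2];print(P.round(1).tolist())
y=P[0]-P[1];th=np.arctan2(-y[0],y[1]);c=(P[0]+P[1])/2-32.5*np.array([np.cos(th),np.sin(th)])
print('yaw',th,'c',c)
H=np.array([687,-6.5]);t=-.058;e=c-H;print('holder coords',np.cos(t)*e[0]+np.sin(t)*e[1],-np.sin(t)*e[0]+np.cos(t)*e[1])
```

```text
[[628.9, 61.9], [622.7, -85.5], [556.4, 64.4]]
yaw -0.04241588904210083 c [593.33307054 -10.44562169]
holder coords -93.28070807456035 -9.368623508912735
```

Request:
play_rows(series=[[-0.006,0.0003,0.01,0.016,0,0.006,0.055],[-0.006,0.0003,0.01,0.016,0,0.006,0.055],[-0.006,0.0003,0.01,0.016,0,0.006,0.055],[-0.006,0.0003,0.01,0.016,0,0.006,0.055],[-0.006,0.0003,0.01,0.016,0,0.006,0.055]])

```text
clock: 8.75
position: [557.4, -3.8, 12.7]
ee_rot: [0.457, -0.483, 0.558, -0.496]
contact_force: [-20.0, -0.4, 13.3]
gripper_width: 55.3
```

```bash
python3 bt.py t3c.png
```

```text
pos [557.4  -3.8  12.7] F [-20.   -0.4  13.3] j [ 0.32  0.49 -0.56  0.17 -0.44  1.01] w 55.3228248846702 clk 8.75
axes x [-0.089 -0.996  0.03 ] y [ 0.112 -0.04  -0.993] z [ 0.99  -0.085  0.115]
shift m [-0.0009 -0.0074  0.0438] rows>= 0.8893400029851636 | rot [ 0.0854 -0.0265  0.0346] 0.6391914263848508
[([340.8, 161.2], [603.0, -164.3], 197), ([269.9, 153.1], [622.6, 44.2], 35), ([505.7, 168.7], [593.3, -691.3], 15), ([338.9, 238.1], [378.9, -157.3], 21), ([396.9, 273.6], [278.1, -328.1], 19)]
```

Request:
play_rows(series=[[0,0,-0.006,0,0,0,0.055],[0,-0.006,-0.002,0.045,-0.013,0.017,0.055],[-0.003,-0.006,-0.002,0.045,-0.013,0.017,0.055],[-0.002,0,0,0,0,0,0.055]])

```text
clock: 9.2
position: [550.5, 3.4, 23.1]
ee_rot: [0.431, -0.459, 0.565, -0.533]
contact_force: [0.0, -1.7, -0.1]
gripper_width: 54.9
```

Run:
```python
from h import *
go((552,0,25),0.2,-0.058)
```

```text
pos [550.5   3.4  23.1] F [ 0.  -1.7 -0.1] j [ 0.33  0.43 -0.68  0.29 -0.27  0.91] w 54.875247666430916 clk 9.2
axes x [-0.06  -0.998 -0.002] y [ 0.206 -0.011 -0.978] z [ 0.977 -0.059  0.207]
shift m [ 0.0033 -0.0016  0.0021] rows>= 0.0834477995883598 | rot [-0.0082 -0.0021 -0.0012] 0.05694538357871002
```

Request:
play_rows(series=[[-0.003,0,0.01,0.012,-0.002,0.005,0.055],[-0.003,-0.001,0.01,0.02,-0.003,0.007,0.055],[-0.003,-0.001,0.01,0.02,-0.003,0.007,0.055],[-0.003,-0.001,0.01,0.02,-0.003,0.007,0.055],[-0.003,-0.001,0.01,0.02,-0.003,0.007,0.055]])

```text
clock: 9.7
position: [576.1, 3.4, 24.2]
ee_rot: [0.422, -0.451, 0.573, -0.539]
contact_force: [-14.0, 2.1, 4.5]
gripper_width: 55.0
```

```bash
python3 bt.py t4c.png
```

```text
pos [576.1   3.4  24.2] F [-14.    2.1   4.5] j [ 0.31  0.45 -0.67  0.37 -0.24  0.85] w 55.009257476107585 clk 9.7
axes x [-0.063 -0.998 -0.002] y [ 0.238 -0.013 -0.971] z [ 0.969 -0.062  0.238]
shift m [0.0082 0.005  0.0239] rows>= 0.5153953115712677 | rot [-0.0402 -0.0054 -0.0011] 0.2703753792712155
[([270.0, 147.7], [638.9, 44.3], 39), ([340.7, 161.3], [602.7, -164.2], 203), ([505.7, 168.7], [593.3, -691.3], 15), ([338.9, 238.1], [378.9, -157.3], 21), ([397.0, 273.5], [278.4, -328.3], 21)]
```

View pics/t4c.png

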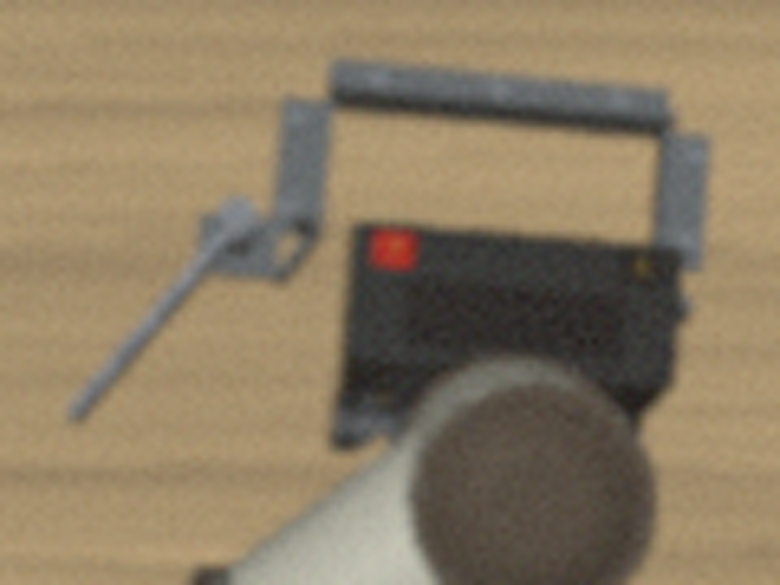

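Request:
play_rows(series=[[-0.0045,0,0.01,0.012,-0.003,0.007,0.055],[-0.0045,0,0.01,0.012,-0.003,0.007,0.055],[-0.0045,0,0.01,0.012,-0.003,0.007,0.055],[-0.0045,0,0.01,0.012,-0.003,0.007,0.055]])

```text
clock: 10.15
position: [581.4, 2.4, 20.7]
ee_rot: [0.431, -0.457, 0.572, -0.527]
contact_force: [-29.6, 4.4, 20.2]
gripper_width: 55.0
```

```bash
python3 bt.py t5c.png|head -c 900
```

```text
pos [581.4   2.4  20.7] F [-29.6   4.4  20.2] j [ 0.32  0.47 -0.61  0.31 -0.3   0.9 ] w 54.95019736200931 clk 10.15
axes x [-0.072 -0.997  0.012] y [ 0.209 -0.027 -0.978] z [ 0.975 -0.068  0.21 ]
shift m [ 0.0074 -0.0001  0.0196] rows>= 0.41934125629706864 | rot [-0.0115 -0.0115  0.0146] 0.14552629355292498
[([270.1, 145.8], [644.5, 44.0], 37), ([340.7, 161.2], [602.9, -164.1], 200), ([505.6, 168.9], [592.6, -690.7], 17), ([338.9, 238.1], [378.9, -157.3], 21), ([396.9, 273.7], [277.8, -328.0], 22)]
```

Request:
play_rows(series=[[0,0,-0.01,0,0,0,0.055],[0.013,-0.005,-0.001,0,0,0.006,0.055],[0.013,-0.003,0,0,-0.006,0.006,0.055],[0,0,0,0,0,0,0.055]])

```text
clock: 10.6
position: [571.9, -21.6, 26.5]
ee_rot: [0.431, -0.458, 0.567, -0.532]
contact_force: [-0.1, 0.3, -0.3]
gripper_width: 54.6
```

```bash
python3 bt.py t6c.png|head -c 600
python3 - <<'E'
import cv2
i=cv2.imread('pics/tn.png')[110:200,210:330]
E
```

```text
pos [571.9 -21.6  26.5] F [-0.1  0.3 -0.3] j [ 0.28  0.45 -0.61  0.23 -0.32  1.02] w 54.5985211428314 clk 10.6
axes x [-0.063 -0.998  0.002] y [ 0.209 -0.015 -0.978] z [ 0.976 -0.061  0.21 ]
shift m [-0.017   0.0071  0.0262] rows>= 0.6406394436498754 | rot [-0.0113 -0.0044  0.0025] 0.08289707877001895
[([270.0, 145.6], [645.1, 44.2], 38), ([340.8, 161.3], [602.7, -164.3], 201), ([505.8, 168.5], [593.9, -691.7], 13), ([339.0, 238.0], [379.2, -157.6], 20), ([397.0, 273.8], [277.5, -328.1], 20)]
```

Request:
play_rows(series=[[-0.001,0.001,0.009,0.008,-0.001,0.004,0.055],[-0.005,-0.0015,0.01,0.015,-0.001,0.007,0.055],[-0.005,-0.0015,0.01,0.015,-0.001,0.007,0.055],[-0.005,-0.0015,0.01,0.015,-0.001,0.007,0.055],[-0.005,-0.0015,0.01,0.015,-0.001,0.007,0.055]])

```text
clock: 11.15
position: [579.9, -19.7, 25.3]
ee_rot: [0.435, -0.467, 0.567, -0.52]
contact_force: [-18.6, -3.1, 9.2]
gripper_width: 54.7
```

```bash
python3 bt.py t6c.png|head -c 600
```

```text
pos [579.9 -19.7  25.3] F [-18.6  -3.1   9.2] j [ 0.28  0.47 -0.56  0.2  -0.38  1.04] w 54.708681253565935 clk 11.15
axes x [-0.08  -0.997  0.008] y [ 0.183 -0.022 -0.983] z [ 0.98  -0.078  0.184]
shift m [-0.015   0.0037  0.0186] rows>= 0.48298532895514296 | rot [ 0.015  -0.0205  0.012 ] 0.18743564582136668
[([270.1, 145.6], [645.3, 44.0], 39), ([340.7, 161.3], [602.6, -164.2], 201), ([505.6, 168.8], [593.0, -690.9], 16), ([338.9, 238.1], [378.9, -157.3], 21), ([396.9, 273.7], [277.9, -328.0], 21)]
```

View pics/t6c.png

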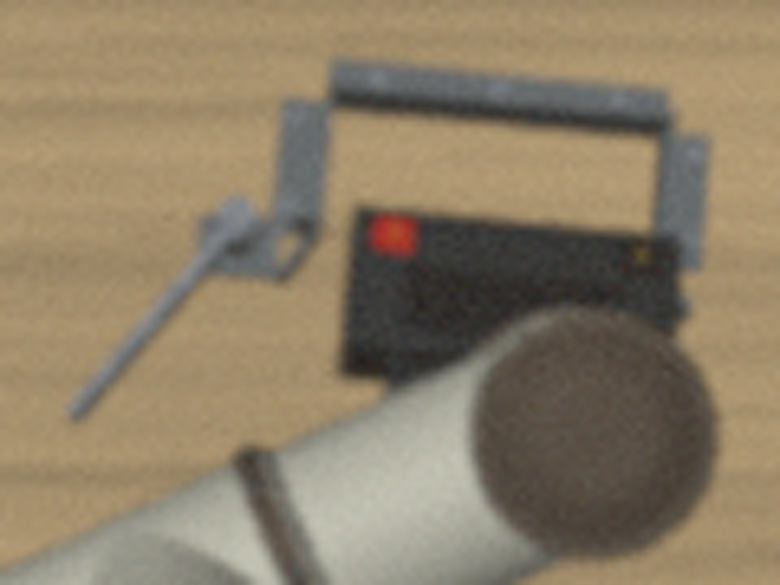

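The battery's right rear is bearing on the right lead-in (crop ~(680,305)). I'll push harder, with a leftward component.

Request:
play_rows(series=[[-0.009,-0.002,0.014,0.02,-0.004,0.009,0.055],[-0.009,-0.002,0.015,0.022,-0.004,0.009,0.055],[-0.009,-0.002,0.015,0.022,-0.004,0.009,0.055],[-0.009,-0.002,0.015,0.022,-0.004,0.009,0.055]])

```text
clock: 11.6
position: [601.4, -4.6, 25.4]
ee_rot: [0.435, -0.468, 0.568, -0.518]
contact_force: [-11.3, -6.1, 0.3]
gripper_width: 55.1
```

```bash
python3 bt.py t7c.png|head -c 500
```

```text
pos [601.4  -4.6  25.4] F [-11.3  -6.1   0.3] j [ 0.3   0.5  -0.5   0.19 -0.41  1.02] w 55.054246226624855 clk 11.6
axes x [-0.084 -0.996  0.01 ] y [ 0.181 -0.025 -0.983] z [ 0.98  -0.081  0.182]
shift m [ 0.0018  0.0002 -0.0013] rows>= 0.04383029178049475 | rot [ 0.0169 -0.0241  0.0144] 0.2182426512770364
[([266.6, 138.2], [667.2, 54.4], 34), ([340.7, 161.2], [602.9, -164.1], 198), ([505.7, 168.7], [593.3, -691.3], 15), ([338.9, 238.1], [378.9, -157.3], 21), ([397.0, 273.6], [278.0, -328.3], 20
```

Request:
play_rows(series=[[-0.001,0,0.01,0.014,-0.012,0.008,0.055],[-0.0015,0,0.01,0.014,-0.008,0.007,0.055],[-0.0015,0,0.01,0.014,-0.006,0.007,0.055]])

```text
clock: 11.95
position: [609.0, -7.4, 22.4]
ee_rot: [0.444, -0.466, 0.56, -0.522]
contact_force: [-20.3, 3.8, 13.5]
gripper_width: 54.5
```

```bash
python3 bt.py t7c.png|head -c 500
```

```text
pos [609.   -7.4  22.4] F [-20.3   3.8  13.5] j [ 0.28  0.52 -0.46  0.16 -0.44  1.08] w 54.52984210599983 clk 11.95
axes x [-0.061 -0.998  0.011] y [ 0.172 -0.021 -0.985] z [ 0.983 -0.058  0.173]
shift m [-0.0005 -0.0041 -0.0085] rows>= 0.18923775613678312 | rot [ 0.0266 -0.0012  0.0112] 0.19271430863638184
[([266.7, 136.3], [672.9, 54.3], 35), ([340.8, 161.3], [602.5, -164.2], 200), ([505.7, 168.8], [592.8, -691.1], 16), ([338.9, 238.1], [378.9, -157.3], 21), ([396.8, 273.6], [277.9, -327.8], 2
```

View pics/t7c.png

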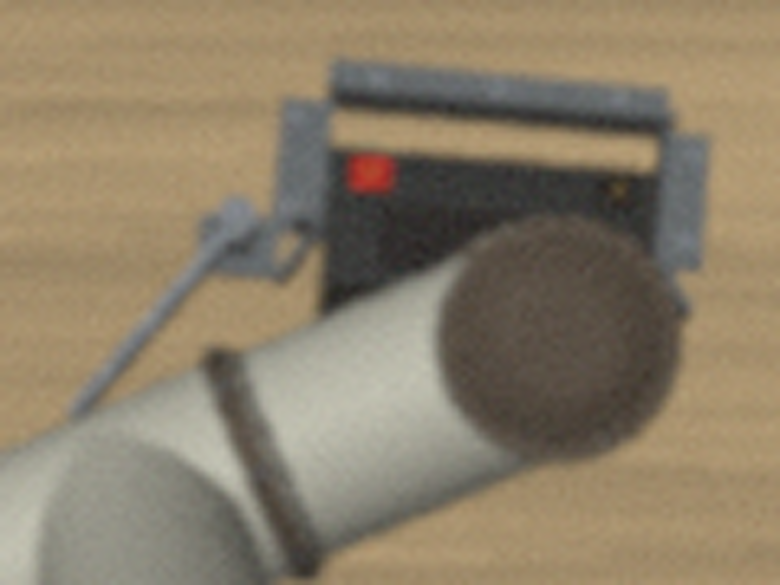

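The battery is now between the rails and square, with about 38 mm to go. Continuing straight.

Request:
play_rows(series=[[-0.001,-0.001,0.012,0.018,-0.005,0.01,0.055],[-0.001,-0.001,0.012,0.018,-0.005,0.008,0.055],[-0.001,-0.001,0.012,0.018,-0.005,0.008,0.055],[-0.001,-0.001,0.012,0.018,-0.005,0.008,0.055],[-0.001,-0.001,0.012,0.018,-0.005,0.008,0.055]])

```text
clock: 12.5
position: [627.4, -11.5, 22.1]
ee_rot: [0.447, -0.464, 0.55, -0.531]
contact_force: [-18.4, 2.7, 10.1]
gripper_width: 55.4
```

```bash
python3 bt.py t8c.png|head -c 500
```

```text
pos [627.4 -11.5  22.1] F [-18.4   2.7  10.1] j [ 0.26  0.54 -0.39  0.11 -0.47  1.18] w 55.36209871921961 clk 12.5
axes x [-0.036 -0.999 -0.001] y [ 0.169 -0.005 -0.986] z [ 0.985 -0.036  0.17 ]
shift m [-0.0042 -0.0075 -0.0267] rows>= 0.5616980478536163 | rot [ 0.0297  0.021  -0.0049] 0.24463760612782692
[([267.4, 130.6], [690.4, 52.4], 35), ([340.7, 161.1], [603.3, -164.1], 203), ([505.7, 168.8], [592.8, -691.1], 16), ([217.2, 223.1], [416.0, 192.6], 15), ([339.0, 238.1], [378.8, -157.4], 21),
```

Request:
play_rows(series=[[-0.001,-0.001,0.012,0.018,0.005,0.005,0.055],[-0.001,-0.001,0.012,0.018,0.003,0.005,0.055],[-0.001,-0.001,0.012,0.018,0.003,0.005,0.055],[-0.001,-0.001,0.012,0.018,0,0.006,0.055],[-0.001,-0.001,0.012,0.018,0,0.006,0.055]])

```text
clock: 13.05
position: [646.0, -13.8, 22.0]
ee_rot: [0.444, -0.47, 0.551, -0.528]
contact_force: [-18.8, 2.8, 10.1]
gripper_width: 55.0
```

```bash
python3 bt.py t8c.png|head -c 500
```

```text
pos [646.  -13.8  22. ] F [-18.8   2.8  10.1] j [ 0.25  0.57 -0.33  0.08 -0.51  1.2 ] w 55.008485988327664 clk 13.05
axes x [-0.049 -0.999 -0.007] y [ 0.165 -0.001 -0.986] z [ 0.985 -0.049  0.165]
shift m [-0.0053 -0.0106 -0.0452] rows>= 0.9351040767823308 | rot [ 0.0346  0.0076 -0.0086] 0.24293587130231628
[([268.8, 124.2], [709.8, 48.4], 36), ([340.8, 161.1], [603.2, -164.4], 199), ([505.7, 168.8], [592.8, -691.1], 16), ([217.9, 223.1], [416.0, 190.6], 22), ([339.0, 238.0], [379.2, -157.6], 21
```

Request:
play_rows(series=[[-0.0005,-0.001,0.012,0.018,0,0.006,0.055],[-0.0005,-0.001,0.012,0.018,0,0.006,0.055],[-0.0005,-0.001,0.012,0.018,0,0.006,0.055]])

```text
clock: 13.4
position: [647.5, -15.6, 20.3]
ee_rot: [0.449, -0.478, 0.545, -0.523]
contact_force: [-28.7, 8.9, 20.8]
gripper_width: 54.8
```

```bash
python3 bt.py t8c.png|head -c 400
```

```text
pos [647.5 -15.6  20.3] F [-28.7   8.9  20.8] j [ 0.24  0.58 -0.3   0.06 -0.55  1.23] w 54.79671353227472 clk 13.4
axes x [-0.051 -0.999 -0.01 ] y [ 0.141  0.003 -0.99 ] z [ 0.989 -0.052  0.141]
shift m [-0.0069 -0.0113 -0.0468] rows>= 0.9722903672872452 | rot [ 0.0588  0.005  -0.0111] 0.4006348415239744
[([268.9, 124.1], [710.4, 48.2], 34), ([340.8, 161.2], [602.9, -164.3], 195), ([505.7, 168.7],
```

Request:
play_rows(series=[[0,-0.002,-0.01,0,0,0,0.055],[0,0.003,-0.025,0,0,0,0.055],[0,-0.01,-0.04,0,0,0,0.055],[0,-0.04,-0.02,0,0,0,0.0],[0,-0.045,-0.01,0,0,0,0.0],[-0.03,-0.03,-0.02,-0.05,0,0,0],[-0.045,0,-0.02,-0.05,0,0,0],[-0.045,0,-0.02,-0.05,0,0,0],[-0.045,0,-0.02,0,0,0,0]])

```text
clock: 14.35
position: [456.9, 166.3, 128.7]
ee_rot: [-0.486, 0.519, -0.506, 0.488]
contact_force: [1.0, -0.2, 0.4]
gripper_width: 0.2
```

```bash
python3 bt.py t9c.png|head -c 400
```

```text
pos [456.9 166.3 128.7] F [ 1.  -0.2  0.4] j [ 0.67  0.26 -0.46 -0.02 -0.85  0.86] w 0.2052306769964326 clk 14.35
axes x [-0.051 -0.999 -0.014] y [-0.011  0.015 -1.   ] z [ 0.999 -0.051 -0.012]
shift m [0.1664 0.0996 0.153 ] rows>= 4.9401002172216595 | rot [ 0.2119  0.0053 -0.0146] 1.4165222973836786
[([268.8, 123.9], [710.8, 48.7], 34), ([340.7, 161.2], [603.0, -164.2], 200), ([505.7, 168.8], [59
```

View pics/t9c.png

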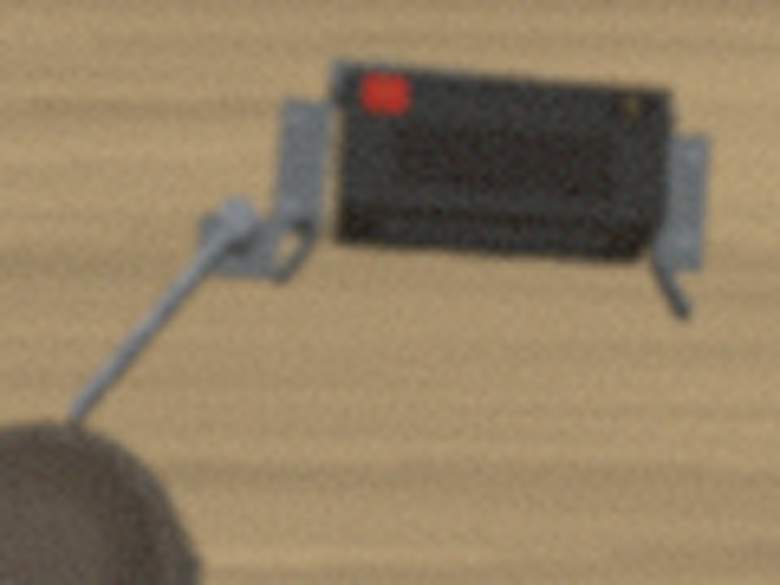

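Run:
```python
from h import *
d=cam('top')
f=lambda uv,z:ray(d,np.array(uv,float)/6.5+[209.6,109.6],z)[:,:2]
for n,uv,z in(('rear',[(345,66),(668,90)],94),('front',[(340,243),(620,260)],0),('pivot',[(238,210)],71),('end',[(74,414)],62)):
    P=f(uv,z);print(n,P.round(1).tolist(), (np.arctan2(-(P[0]-P[-1])[0],(P[0]-P[-1])[1]).round(3),P.mean(0).round(1)) if len(P)>1 else '')
# changes outside the arm vs first picture
a=cv2.imread('pics/t0.png');b=cv2.imread('pics/tn.png')
m=(cv2.GaussianBlur(cv2.absdiff(a,b).max(2),(3,3),0)>45).astype(np.uint8)
n,l,s,c=cv2.connectedComponentsWithStats(m)
print([(s[i].tolist()) for i in range(1,n) if s[i,4]>15])
go((500,215,130),0.0,-0.058)
```

```text
rear [[723.5, 66.8], [715.4, -81.0]] (np.float64(-0.055), array([719.4,  -7.1]))
front [[661.8, 66.1], [656.0, -71.6]] (np.float64(-0.042), array([658.9,  -2.7]))
pivot [[660.7, 114.8]] 
end [[565.4, 188.7]] 
[[261, 121, 51, 30, 1166], [260, 159, 54, 28, 1339], [120, 175, 140, 209, 5979], [142, 260, 15, 10, 81], [0, 271, 79, 113, 2859], [149, 278, 25, 28, 397], [163, 319, 16, 5, 48], [271, 345, 16, 5, 28], [285, 347, 16, 14, 123], [175, 348, 37, 36, 835], [269, 357, 22, 10, 137], [308, 358, 12, 23, 148], [303, 366, 5, 8, 25]]
pos [455.5 168.8 128.5] F [0.6 0.4 0.1] j [ 0.68  0.26 -0.46 -0.02 -0.85  0.87] w -0.15185403694041577 clk 14.45
axes x [-0.043 -0.999 -0.014] y [-0.011  0.015 -1.   ] z [ 0.999 -0.043 -0.012]
shift m [-0.0481 -0.0013  0.0424] rows>= 1.2829124651248325 | rot [ 0.0117  0.015  -0.0141] 0.15774285261609003
```

The battery is home: its rear edge is at x 719, the back stop face is also at about 719, and its yaw of -0.055 compares with the holder's -0.058. Next is the keeper.

Request:
play_rows(series=[[-0.0105,0,0.037,0,0,0,0],[-0.0105,0,0.037,0,0,0,0],[-0.0105,0,0.037,0,0,0,0],[-0.0105,0,0.037,0,0,0,0],[0,0,0,0,0,0,0]])

```text
clock: 14.95
position: [611.9, 210.5, 126.1]
ee_rot: [-0.49, 0.514, -0.502, 0.493]
contact_force: [-1.1, -0.5, -0.3]
gripper_width: -0.1
```

Run:
```python
from h import *
go((600,200,47),0.0,-0.058)
```

```text
pos [611.9 210.5 126.1] F [-1.1 -0.5 -0.3] j [ 0.57  0.51 -0.06 -0.02 -1.    0.98] w -0.11416711056275908 clk 14.95
axes x [-0.034 -0.999 -0.015] y [-0.01   0.015 -1.   ] z [ 0.999 -0.033 -0.01 ]
shift m [ 0.0121  0.0791 -0.0108] rows>= 1.6146507557490024 | rot [ 0.0103  0.0245 -0.0146] 0.20196920479422922
```

Request:
play_rows(series=[[0.002,0.02,-0.002,0,0.008,0,0],[0.002,0.02,-0.002,0,0.008,0,0],[0.002,0.02,-0.002,0,0.008,0,0],[0.001,0.018,-0.001,0,0,0,0],[0,0,0,0,0,0,0]])

```text
clock: 15.45
position: [607.1, 204.9, 43.7]
ee_rot: [-0.483, 0.521, -0.509, 0.486]
contact_force: [-0.4, 0.2, -1.0]
gripper_width: -0.1
```

Run:
```python
from h import *
go((590,183,47),0.0,-0.058)
```

```text
pos [607.1 204.9  43.7] F [-0.4  0.2 -1. ] j [ 0.57  0.59 -0.16 -0.02 -0.83  0.96] w -0.07856814836499347 clk 15.45
axes x [-0.06  -0.998 -0.015] y [-0.009  0.016 -1.   ] z [ 0.998 -0.06  -0.01 ]
shift m [ 0.0228 -0.0035 -0.0158] rows>= 0.5593272980045113 | rot [ 0.0097 -0.0018 -0.015 ] 0.11966762200683805
```

Request:
play_rows(series=[[0.0077,-0.001,-0.0052,0,0,0,0],[0.0077,-0.001,-0.0052,0,0,0,0],[0.0077,-0.001,-0.0052,0,0,0,0],[0.008,0,-0.0052,0,0,0,0],[0.008,0,-0.0052,0,0,0,0],[0.008,0,-0.0052,0,0,0,0],[0.0081,0,-0.002,0,0,0,0],[0.0081,0,-0.002,0,0,0,0],[0.0081,0,-0.002,0,0,0,0],[0.0081,0,-0.002,0,0,0,0]])

```text
clock: 16.45
position: [564.6, 124.2, 51.8]
ee_rot: [-0.479, 0.519, -0.51, 0.492]
contact_force: [1.3, 1.5, 0.5]
gripper_width: 0.1
```

Run:
```python
from h import *
go((564,95,47),0.0,-0.058); cam('scene','s3.png')
```

```text
pos [564.6 124.2  51.8] F [1.3 1.5 0.5] j [ 0.49  0.49 -0.32 -0.03 -0.74  1.05] w 0.08014310986130783 clk 16.45
axes x [-0.057 -0.998 -0.023] y [ 0.005  0.022 -1.   ] z [ 0.998 -0.057  0.004]
shift m [0.0293 0.0041 0.0011] rows>= 0.5919803153111042 | rot [-0.0039  0.0008 -0.0226] 0.15278102887503056
```

Request:
play_rows(series=[[0.0073,0.0015,0.0006,0,0,0,0],[0.0073,0.0015,0.0006,0,0,0,0],[0.0073,0.0015,0.0006,0,0,0,0],[0.0073,0.0015,0.0006,0,0,0,0],[0.0076,0,0.0037,0,0,0,0],[0.0076,0,0.0037,0,0,0,0],[0.0076,0,0.0037,0,0,0,0],[0.0076,0,0.0037,0,0,0,0]])

```text
clock: 17.3
position: [576.9, 57.5, 42.5]
ee_rot: [-0.48, 0.52, -0.509, 0.49]
contact_force: [-0.3, 2.0, -0.2]
gripper_width: -0.5
```

Run:
```python
from h import *
go((599,39,47),0.0,-0.058)
```

```text
pos [576.9  57.5  42.5] F [-0.3  2.  -0.2] j [ 0.37  0.51 -0.32 -0.03 -0.74  1.17] w -0.465790970966067 clk 17.3
axes x [-0.058 -0.998 -0.021] y [-0.001  0.021 -1.   ] z [ 0.998 -0.058 -0.002]
shift m [ 0.0171 -0.0049  0.0231] rows>= 0.5830697984065614 | rot [ 0.0018 -0.0003 -0.0205] 0.13744371490782492
```

Request:
play_rows(series=[[0.0043,-0.0015,0.0058,0,0,0,0],[0.0043,-0.0015,0.0058,0,0,0,0],[0.0043,-0.0015,0.0058,0,0,0,0],[0.0043,-0.001,0.0058,0,0,0,0],[0.0027,0,0.0057,0,0,0,0],[0.0027,0,0.0057,0,0,0,0],[0.0027,0,0.0057,0,0,0,0]])

```text
clock: 18.0
position: [617.4, 26.0, 46.8]
ee_rot: [-0.481, 0.521, -0.508, 0.488]
contact_force: [-1.6, 1.3, -1.4]
gripper_width: 0.0
```

Run:
```python
from h import *
go((640,21,47),0.0,-0.058)
```

```text
pos [617.4  26.   46.8] F [-1.6  1.3 -1.4] j [ 0.29  0.56 -0.21 -0.03 -0.8   1.24] w 0.03678005564150263 clk 18.0
axes x [-0.06  -0.998 -0.019] y [-0.005  0.02  -1.   ] z [ 0.998 -0.06  -0.006]
shift m [ 0.0036 -0.0004  0.0229] rows>= 0.4628660886238574 | rot [ 0.006  -0.0017 -0.0193] 0.13545329671683207
```

Request:
play_rows(series=[[0.0007,0,0.004,0,0,0,0],[0.0007,0,0.004,0,0,0,0],[0.0007,0,0.004,0,0,0,0],[0.0007,0,0.004,0,0,0,0],[0.0005,0,0.004,0,0,0,0]])

```text
clock: 18.5
position: [638.8, 20.8, 46.6]
ee_rot: [-0.482, 0.521, -0.508, 0.488]
contact_force: [-0.9, 0.3, -0.5]
gripper_width: 0.1
```

Request:
play_rows(series=[[0,0,0.003,0,0,0,0],[0,0,0.003,0,0,0,0]])

```text
clock: 18.7
position: [638.9, 20.4, 46.0]
ee_rot: [-0.486, 0.525, -0.505, 0.484]
contact_force: [-8.6, 2.8, 6.8]
gripper_width: 0.2
```

Request:
play_rows(series=[[0,0,0.004,0.003,0,0,0],[0,0,0.004,0.003,0,0,0]])

```text
clock: 18.9
position: [638.7, 20.0, 45.6]
ee_rot: [-0.489, 0.528, -0.503, 0.479]
contact_force: [-10.4, 4.3, 9.2]
gripper_width: -0.2
```

Request:
play_rows(series=[[0,0,-0.01,0,0,0,0],[0,0,-0.02,0,0,0,0],[0,-0.01,-0.03,0,0,0,0],[0,-0.04,-0.01,0,0,0,0],[0,-0.045,0,0,0,0,0],[0,-0.045,-0.02,0,0,0,0],[-0.02,-0.01,-0.04,0,0,0,0],[-0.02,0,-0.04,0,0,0,0],[-0.02,0,-0.04,0,0,0,0],[0,0,0,0,0,0,0]])

```text
clock: 19.9
position: [433.9, 91.5, 209.4]
ee_rot: [-0.485, 0.526, -0.505, 0.483]
contact_force: [0.5, 0.3, -0.2]
gripper_width: 0.2
```

Run:
```python
from h import *
from scipy import ndimage
go((640,21,47))
a=cam('scene','s4.png')['color'];b=cam('top','t10.png')['color']
A=cv2.resize(b[108:178,215:330],None,fx=4,fy=4,interpolation=cv2.INTER_CUBIC)
B=cv2.resize(a[150:270,130:310],None,fx=2.2,fy=2.2,interpolation=cv2.INTER_CUBIC)
h=max(A.shape[0],B.shape[0]);W=[cv2.copyMakeBorder(x,0,h-x.shape[0],0,0,0) for x in(A,B)]
row=np.hstack(W)
row=cv2.resize(row,(800,int(row.shape[0]*800/row.shape[1])))
print(row.shape,A.shape)
cv2.imwrite('pics/f.png',row[:,:,::-1])
p=cv2.imread('pics/t0.png')[:,:,::-1]; q=cv2.imread('pics/s0.png')[:,:,::-1]
for o,n in((p,b),(q,a)):
    m=(cv2.GaussianBlur(cv2.absdiff(np.ascontiguousarray(o),n).max(2),(3,3),0)>45).astype(np.uint8)
    k,l,s,c=cv2.connectedComponentsWithStats(m); print([s[i].tolist() for i in range(1,k) if s[i,4]>15])
```

```text
pos [433.9  91.5 209.4] F [ 0.5  0.3 -0.2] j [ 0.56  0.1  -0.42 -0.03 -1.05  0.97] w 0.16917707890046524 clk 19.9
axes x [-0.063 -0.998 -0.019] y [-0.021  0.02  -1.   ] z [ 0.998 -0.063 -0.022]
shift m [0.0603 0.1565 0.2136] rows>= 5.43273380441295 | rot None None
(261, 800, 3) (280, 460, 3)
[[261, 121, 51, 30, 1147], [260, 159, 54, 27, 1270], [199, 180, 84, 62, 2968], [139, 215, 131, 169, 4795], [0, 271, 79, 113, 2849], [194, 337, 43, 47, 1272], [271, 346, 11, 4, 18], [289, 348, 14, 13, 104], [269, 357, 24, 11, 159], [309, 358, 11, 26, 147], [304, 365, 4, 9, 23]]
[[258, 0, 70, 38, 1445], [337, 0, 45, 7, 193], [325, 4, 15, 20, 132], [252, 33, 63, 91, 3004], [470, 40, 42, 88, 1440], [326, 42, 13, 9, 37], [340, 53, 27, 25, 445], [330, 80, 31, 9, 173], [508, 137, 4, 9, 25], [153, 159, 92, 81, 4200], [238, 211, 41, 14, 183], [224, 217, 5, 6, 24]]
```

View pics/f.png

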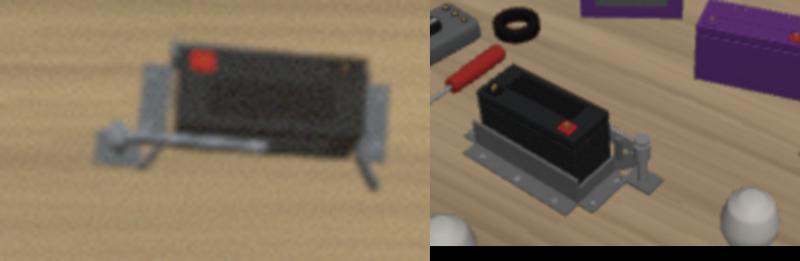

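Run:
```python
from h import *
d=cam('top');I=d['color'];g=cv2.cvtColor(I,cv2.COLOR_RGB2GRAY).astype(float)
pts=[]
for u in range(262,281):
    w=g[138:150,u]; v=138+np.argmax(w[:]) if 0 else None
    c=np.clip(g[140:147,u]-60,0,None); pts.append((u,(c*np.arange(140,147)).sum()/c.sum()))
P=ray(d,pts,62)[:,:2]; k=np.polyfit(P[:,1],P[:,0],1)
print('bar dx/dy',k[0],'yaw',-np.arctan(k[0]),'x at y=20',np.polyval(k,20),'end y',P[-1].round(1), 'resid',np.std(P[:,0]-np.polyval(k,P[:,1])))
print(g[136:150,272].round(), g[136:150,264].round())
h=cv2.cvtColor(I,cv2.COLOR_RGB2HSV);m=cv2.inRange(h,(0,140,90),(8,255,255))|cv2.inRange(h,(172,140,90),(180,255,255))
m[:, :255]=0;m[:,285:]=0;m[:110]=0;m[140:]=0
y,x=np.nonzero(m);print('red',ray(d,[(x.mean(),y.mean())],95)[0])
```

```text
bar dx/dy 0.04273429197301644 yaw -0.04270830637155898 x at y=20 653.2955867265003 end y [653.3  12.6] resid 0.4221303499021632
[ 43.  47.  55.  56.  55.  49.  42.  46.  87. 129. 127.  94.  96. 126.] [ 58.  56.  61.  57.  52.  47.  46.  71. 109. 118.  84.  76. 119. 136.]
red [710.55472246  48.49885218  95.        ]
```

```bash
python3 -c "
from bench import *
print(job_done())"
```

```text
the job is handed in; nothing more can be done
None
```

The battery is pushed home against the back stop and the keeper bar is shut across its front. I handed the job in at about 20 s on the robot's clock, with the arm clear and touching nothing.

**Battery:** I pushed it low on the front with the two fingers. On the way in it caught on the right lead-in, and a harder push with a leftward component freed it. It then slid in until it stopped moving and the push force rose to about 29 N. The top camera put its rear edge at x ≈ 719 mm, level with the back stop's face. Its yaw was about -0.055 rad from the rear edge and -0.042 from the front edge, against about -0.058 for the holder.

**Keeper:** I swung it shut with the closed fingertips until it stopped dead at about 10 N. A rough fit to the bar in the image puts it within about 0.015 rad of the holder's direction. It also puts the bar about 4 mm deeper than I calculated for the shut position, which I put down to calibration and a blurry edge. The battery's red terminal had not moved after the keeper was shut.

**Other things:** Comparing before and after pictures showed no change at the screwdriver, lamp, meters, tape or terminal strip. The arm still covered part of the left purple look-alike in the top view, so I checked that one only in the scene view, where it looked unmoved.

**Forces:** Early in the push the tool sagged to 13–15 mm above the bench, lower than I intended. At that height the gripper's body may have brushed the battery's top edge. The readings after each move never exceeded about 37 N in total.

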